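Load the tape spindle on the desk

ROBOT

A 6-joint arm with a two-finger parallel gripper is mounted at the origin on a cart in front of the work surface, level with it; the furniture and walls round the work are solid. World frame = base frame: x ahead of the robot, y to its left, z up, the work surface at z = 0. Lengths are in m, angles in rad, forces in N, time in s.
With the tool pointing down it reaches from about 0.325 to 0.925 m from the base axis. Payload 3.1 kg.
Tool frame: the origin (TCP) lies at the very end of the fingers, on their centre line; the grasp point (between the pads) lies r.hold_point_z behind it (r.hold_point_z is the distance from the TCP to the grasp point, in m); z points along the fingers, y is the line along which they close (so a half turn about z gives the same grasp; the last joint's range is limited). The gripper opens to 85 mm and grips with 20 to 120 N. Pads are 22 mm wide; open, the fingers measure 114 mm over their backs; the gripper's body (76 mm by 85 mm) begins 54 mm behind the grasp point. The pads swing forward as they close: fully open they stand 13 mm farther back than shut.
Start: joints at [-1.239, 0.217, 1.613, -0, 1.311, -0.112], TCP at [0.268, -0.564, 0.211] pointing down, gripper open.
Joint ranges: [-2.75, 2.75], [-0.78, 2.1], [0.31, 2.55], [-1.13, 4.27], [0.13, 2.63], [-2.58, 2.58]. Speed limits (rad/s): [2.79, 2.79, 3.14, 3.14, 3.14, 3.14].

INTERFACE

Orientations are given as a rotation vector (axis times angle).
In Python, from station import r, move_gripper, grab_frame, camera_info gives the robot as it stands. Calls block until the motion is done:
- r.move_ptp(position, orientation): joint-space move of the TCP to a pose.
- r.movel(position, rot=None, rate=0.15): straight line of the TCP; rot=None keeps the orientation; rate is the mean speed in m/s.
- r.goto_joints(angles): joint-space move.
- move_gripper(opening, f_grip=None): opening from 0.0 (shut) to 1.0 (fully open); f_grip is the grip in N (None keeps the last); returns when the fingers have stopped.
- r.dwell(seconds).
- r.inverse_kinematics(position, orientation): joint angles nearest the present ones, or None.
- r.read_state(): the state.
- grab_frame(name): name is "scene" or "top" or "wrist"; returns the picture (420x560x3 uint8, blue, green, red); there is no depth.
- camera_info(name): a dict with "fx", "fy", "cx", "cy" (pixels), "R" (3x3) and "t" (3): a world point X has camera coordinates R X + t; the wrist camera has in their place "tool_from_camera" (4x4, takes a point from camera to tool coordinates, whose origin is the TCP and whose axes are the flange's). Camera axes: x right, y down, z forward; pixel columns grow to the right and rows downward; lengths in m; the calibration is good to about 2 mm. A picture is of the moment at which its call begins: read the wrist's pose just before it. camera_info takes no time and is no camera call.
A pose or a line that the arm cannot do raises r.PlanningError and nothing moves.
- r.close_job(): hands the job in; it is judged then, once.
The state is a dict: "time": time; "joint_positions": joint angles; "qvel": joint speeds; "tau": joint torques, N m; "tcp_pos": TCP position; "tcp_rot": TCP orientation; "ft_force": force on the tool from outside, world axes, zero at the start; "moment": the same for the moment, N m; "finger_gap": opening from 0.0 (shut) to 1.0 (fully open); "finger_force": force on a finger pad.
Only numpy, scipy, OpenCV 4.12 (cv2) and the standard library are available. Lean on these libraries where they do the work, as an engineer would, in place of code of your own. Each camera call takes 0.05 s, during which the arm holds its last target. There are 200 camera calls.

TASK

Load the rolls onto the post of the desk stand, lying flat and roughly centred: the wide brown tape roll first at the bottom, then the grey label roll, then the small tape roll, and last set the wooden lid, knob up, centred on top. Leave the phone, the mouse and the stapler where they are.

Things in the scene. Friction and masses are not known exactly. Their poses are not given: they have to be found in the camera images.
- stand: Fixed spindle stand: a flat round wooden foot, 100 mm across and 6 mm thick, with an upright steel post in its centre, 14 mm in diameter, with a domed tip 60 mm above the desk. Origin: centre of the underside; z up along the post.
- tape_roll: Wide brown paper tape roll lying flat: 68 mm outer diameter, 24 mm high, central hole about 44 mm. Loose, 0.09 kg. Origin: centre of the underside; z up along its axis.
- label_roll: Grey roll of blank labels on a cardboard core, lying flat: 58 mm outer diameter, 20 mm high, central hole 26 mm. Loose, 0.06 kg. Origin: centre of the underside; z up along its axis.
- small_roll: Small narrow tape roll (the smallest of the three rolls) lying flat: 43 mm outer diameter, 15 mm high, central hole about 28 mm. Loose, 0.03 kg. Origin: centre of the underside; z up along its axis.
- knob_lid: Wooden lid standing knob up: a disc 44 mm across and 5 mm thick, no hole, with a round knob 24 mm across on it; 30 mm high in all. Loose, 0.06 kg. Origin: centre of the underside; z up through the knob.
- phone: Black phone lying flat, 147 x 72 x 8 mm, loose; must stay where it is. Origin: centre of the underside; x along its length.
- mouse: White computer mouse, 59 x 112 x 34 mm, loose; must stay where it is. Origin: centre of the underside; y along its length.
- stapler: Stapler lying on its base, 38 x 140 x 39 mm, loose; must stay where it is. Origin: centre of the underside; y along its length.

How it is judged:
By the outcome, as a careful person would: the job done as asked, in the order asked, and still so for the second after the job is handed in, with the robot touching nothing.
It also fails if it takes over 99 s, if anything falls off the work surface, if the arm or the gripper's body presses on something with over 40 N, if the wrist force passes 120 N, or if a joint passes its speed limit or range.

## Working session

There is one attempt and no reset: what is moved stays moved. The work goes in short steps, each a Python script; the robot and the scene stay as the last script left them, time stands still between calls to the robot, and variables do not carry over. Pictures are saved under pics/ and viewed, at most 17 in all, crops included, and the job is handed in when it is done.

```bash
mkdir -p pics; ls
python3 - <<'E'
from station import r, grab_frame, camera_info
import cv2
for n in("scene","top"):
    cv2.imwrite(f"pics/{n}0.png",grab_frame(n)); print(n,camera_info(n))
print(camera_info("wrist"),r.hold_point_z); print(r.read_state())
E
```

```text
pics
scene {'fx': 457.61151490047456, 'fy': 457.61151490047456, 'cx': 278.09718418506986, 'cy': 204.03650313700527, 'R': array([[-0.70066932, -0.71329905,  0.01633924],
       [-0.29414729,  0.2679237 , -0.91743897],
       [ 0.65003067, -0.64762748, -0.3975409 ]]), 't': array([0.39288152, 0.21137749, 0.65091858])}
top {'fx': 381.13582633513937, 'fy': 381.13582633513937, 'cx': 279.9143293591881, 'cy': 212.2108811422928, 'R': array([[ 0.0172963 , -0.99939556, -0.03015543],
       [-0.98125703, -0.0111776 , -0.19237905],
       [ 0.1919257 ,  0.03291768, -0.98085725]]), 't': array([-0.005894  ,  0.5885653 ,  0.99130288])}
{'fx': 365.0230843644001, 'fy': 365.0230843644001, 'cx': 279.3388837979348, 'cy': 210.3604091500137, 'tool_from_camera': array([[ 1.64664642e-03, -9.52835709e-01, -3.03482126e-01,
         7.73079261e-02],
       [ 9.99998619e-01,  1.50009623e-03,  7.16018753e-04,
        -9.79809365e-04],
       [-2.26995843e-04, -3.03482886e-01,  9.52836862e-01,
        -1.63029167e-01],
       [ 0.00000000e+00,  0.00000000e+00,  0.00000000e+00,
         1.00000000e+00]])} 0.0187
{'time': 0.1, 'joint_positions': array([-1.23917504e+00,  2.17702620e-01,  1.61476712e+00, -4.52981391e-06,
        1.31134530e+00, -1.12178054e-01]), 'qvel': array([-0.00032462, -0.00191727, -0.00286632,  0.00022527,  0.00012935,
       -0.00168838]), 'tau': array([-4.43730478e-04, -3.98070502e+01, -3.04968774e+01, -1.42775953e-04,
        4.18277967e-03,  5.41038276e-06]), 'tcp_pos': array([ 0.26813182, -0.56369035,  0.20988752]), 'tcp_rot': array([-3.06240951e+00, -6.90927200e-01,  3.88822439e-04]), 'ft_force': array([-0.31416289, -0.31362398,  0.56466983]), 'moment': array([ 0.00871988,  0.03144787, -0.00833692]), 'finger_force': 0.0, 'finger_gap': 1.000737366807965}
```

View pics/top0.png

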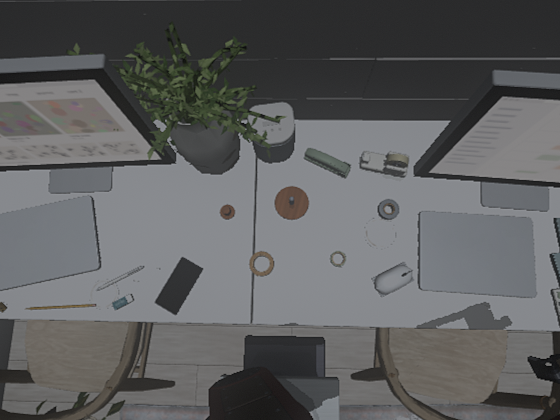

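View pics/scene0.png

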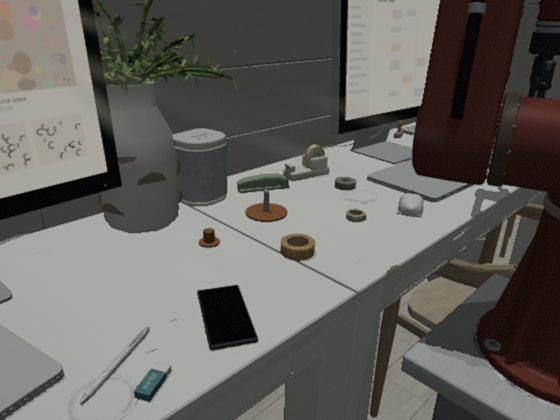

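```bash
cat > h.py <<'E'
from station import r, move_gripper, grab_frame, camera_info
import numpy as np, cv2
from scipy.spatial.transform import Rotation as Ro
def down(a): return np.array([np.cos(a/2),np.sin(a/2),0])*np.pi
def ray(name,u,v,z,st=None):
    c=camera_info(name); d=np.array([(u-c["cx"])/c["fx"],(v-c["cy"])/c["fy"],1])
    if name=="wrist":
        T=c["tool_from_camera"]; R=Ro.from_rotvec(st["tcp_rot"]).as_matrix()
        o=st["tcp_pos"]+R@T[:3,3]; d=R@T[:3,:3]@d
    else: o=-c["R"].T@c["t"]; d=c["R"].T@d
    return o+d*(z-o[2])/d[2]
def wshot(f):
    st=r.read_state(); im=grab_frame("wrist"); cv2.imwrite(f"pics/{f}.png",im); np.savez(f"pics/{f}.npz",tcp_pos=st["tcp_pos"],tcp_rot=st["tcp_rot"]); return im,st
E
python3 - <<'E'
from h import *
P=dict(tape=(262,264,.024),label=(388,209,.02),small=(338,259,.015),lid=(227,213,.005),stand=(292,203,.006),stapler=(327,162,.03),mouse=(393,279,.02),phone=(179,286,.008),pot=(205,165,0),can=(272,155,0),cantop=(272,112,.15))
for k,(u,v,z) in P.items():
    p=ray("top",u,v,z); print(k,p.round(3))
    if k in("tape","label","small","lid","stand"):
        for a in (0,np.pi/2,np.pi,-np.pi/2):
            q=r.inverse_kinematics([p[0],p[1],.1],down(a)); print("  ",round(a,2),None if q is None else np.round(q,2))
E
```

```text
tape [0.448 0.051 0.024]
   0 [-0.04 -0.03  2.1  -0.    1.06  1.53]
   1.57 [-0.04 -0.03  2.1  -0.    1.06 -0.04]
   3.14 [-0.04 -0.03  2.1  -0.    1.06 -1.61]
   -1.57 None
label [ 0.609 -0.302  0.02 ]
   0 [-0.56  0.43  1.55 -0.    1.15  1.01]
   1.57 [-0.56  0.43  1.55 -0.    1.15 -0.56]
   3.14 [-0.56  0.43  1.55  0.    1.15 -2.13]
   -1.57 [-0.56  0.43  1.55 -0.    1.15  2.58]
small [ 0.466 -0.16   0.015]
   0 [-0.47  0.06  2.01 -0.    1.07  1.1 ]
   1.57 [-0.47  0.06  2.01 -0.    1.07 -0.47]
   3.14 [-0.47  0.06  2.01  0.    1.07 -2.04]
   -1.57 None
lid [0.595 0.158 0.005]
   0 [ 0.15  0.31  1.72 -0.    1.11  1.72]
   1.57 [ 0.15  0.31  1.72 -0.    1.11  0.15]
   3.14 [ 0.15  0.31  1.72 -0.    1.11 -1.43]
   -1.57 None
stand [ 0.626 -0.03   0.006]
   0 [-0.16  0.33  1.69 -0.    1.12  1.41]
   1.57 [-0.16  0.33  1.69 -0.    1.12 -0.16]
   3.14 [-0.16  0.33  1.69 -0.    1.12 -1.73]
   -1.57 None
stapler [ 0.743 -0.13   0.03 ]
mouse [ 0.414 -0.308  0.02 ]
phone [0.385 0.283 0.008]
pot [0.741 0.231 0.   ]
can [0.774 0.031 0.   ]
cantop [0.84  0.025 0.15 ]
```

Run:
```python
from h import *
r.move_ptp([.54,.03,.25],down(np.pi/2))
im,st=wshot("w1"); print(st["time"],st["tcp_pos"],st["ft_force"])
```

```text
2.4333 [0.54011329 0.02913806 0.24989617] [-0.18739136  0.67891071 -0.06285901]
```

View pics/w1.png

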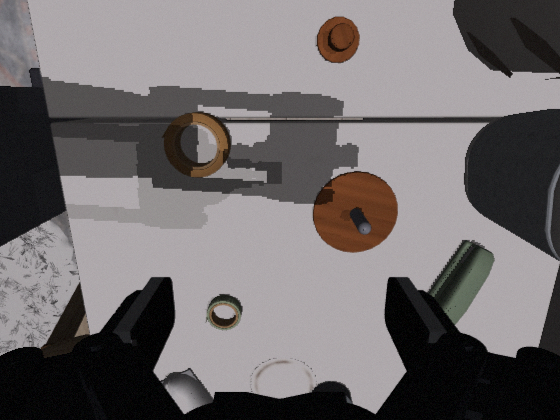

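```bash
cat >> h.py <<'E'
from scipy.optimize import least_squares
def proj(X,st):
    c=camera_info("wrist"); T=c["tool_from_camera"]; R=Ro.from_rotvec(st["tcp_rot"]).as_matrix()
    p=((X-st["tcp_pos"])@R-T[:3,3])@T[:3,:3]
    return p[:,:2]/p[:,2:]*[c["fx"],c["fy"]]+[c["cx"],c["cy"]]
th=np.linspace(0,2*np.pi,73)[:-1]
def circ(x,y,z,rad): return np.c_[x+rad*np.cos(th),y+rad*np.sin(th),0*th+z]
def outline(xy,parts,st):  # parts: (z0,z1,radius); hull of cylinders
    pts=np.vstack([proj(circ(*xy,z,d),st) for z0,z1,d in parts for z in(z0,z1)])
    return cv2.convexHull(pts.astype(np.float32))[:,0]
def bb(p): return np.r_[p.min(0),p.max(0)]
def fit(box,parts,st,z=0.01):  # box u0,v0,u1,v1 measured
    box=np.array(box,float); g=ray("wrist",(box[0]+box[2])/2,(box[1]+box[3])/2,z,st)[:2]
    s=least_squares(lambda q:bb(outline(q,parts,st))-box,g,x_scale=.01)
    return s.x,s.fun
def blob(im,lo,hi,roi):  # HSV range, roi u0,v0,u1,v1 -> bbox of largest blob
    h=cv2.cvtColor(im,cv2.COLOR_BGR2HSV); m=cv2.inRange(h,np.array(lo),np.array(hi)); k=np.zeros_like(m); k[roi[1]:roi[3],roi[0]:roi[2]]=1
    n,_,s,_=cv2.connectedComponentsWithStats(m*k); i=1+np.argmax(s[1:,4]); a=s[i]
    return [a[0]-.5,a[1]-.5,a[0]+a[2]-.5,a[1]+a[3]-.5]
PARTS=dict(tape=[(0,.024,.034)],label=[(0,.02,.029)],small=[(0,.015,.0215)],lid=[(0,.005,.022)],stand=[(0,.006,.05)])
E
python3 - <<'E'
from h import *
im=cv2.imread("pics/w1.png"); st=np.load("pics/w1.npz")
rois=dict(tape=(150,100,245,190),stand=(300,160,410,265),lid=(305,5,370,75),small=(195,285,250,340))
for k,roi in rois.items():
    b=blob(im,(0,70,20),(40,255,255),roi); x,f=fit(b,PARTS[k],st); print(k,b,x.round(4),f.round(1))
print("tip",ray("wrist",365,228,.058,st))
v=im.copy()
def d(k,x): cv2.polylines(v,[np.int32(outline(x,PARTS[k],st)*16)],True,(0,255,0),1,cv2.LINE_AA,4)
for k,roi in rois.items(): d(k,fit(blob(im,(0,70,20),(40,255,255),roi),PARTS[k],st)[0])
cv2.imwrite("pics/w1o.png",cv2.resize(v[0:340,140:420],None,fx=1.76,fy=1.76))
E
```

```text
tape [np.float64(161.5), np.float64(111.5), np.float64(230.5), np.float64(177.5)] [0.4498 0.0551] [ 0.8  0.1 -0.9 -0.1]
stand [np.float64(312.5), np.float64(170.5), np.float64(397.5), np.float64(252.5)] [ 0.6281 -0.026 ] [-0.7 -0.1  0.1  0. ]
lid [np.float64(316.5), np.float64(16.5), np.float64(359.5), np.float64(62.5)] [0.5992 0.1602] [-0.6 -0.8 -0.   0.8]
small [np.float64(208.5), np.float64(302.5), np.float64(237.5), np.float64(327.5)] [ 0.4677 -0.1611] [-3.1 -6.5  3.1  4.3]
tip [ 0.62833328 -0.02483124  0.058     ]
```

View pics/w1o.png

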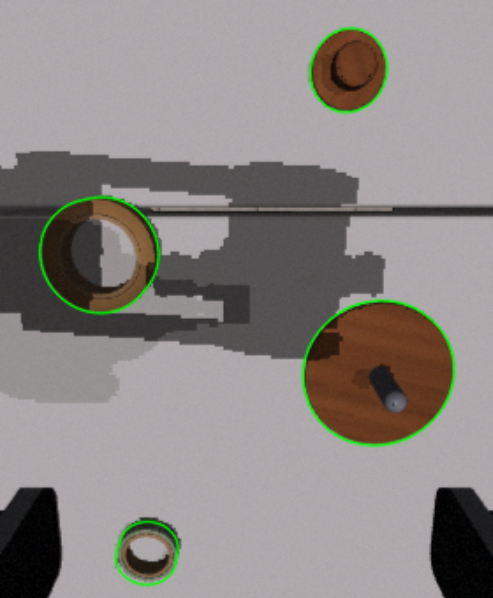

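```bash
cat >> h.py <<'E'
def s(tag=""):
    q=r.read_state(); print(tag,round(q["time"],1),q["tcp_pos"].round(4),"F",q["ft_force"].round(1),"gap",round(q["finger_gap"],3),"ff",round(q["finger_force"],1))
def pick(xy,z,a,f=30,gap=1.0):
    move_gripper(gap); r.move_ptp([*xy,z+.06],down(a)); r.movel([*xy,z],rate=.08); s("down")
    move_gripper(0.0,f); s("grip"); r.movel([*xy,.12],rate=.15); s("up")
E
python3 - <<'E'
from h import *
print("small",fit((205.5,293.5,242.5,330),PARTS["small"],np.load("pics/w1.npz")))
pick((.4498,.0551),.001,np.pi/2)
wshot("w2")
E
```

```text
small (array([ 0.46923677, -0.15699966]), array([ 0.84794617, -0.31188965, -0.79942322, -0.93997192]))
down 4.5 [0.4504 0.0551 0.0014] F [-0.2  0.9  0.3] gap 1.004 ff 0.0
grip 5.2 [0.4488 0.0551 0.0005] F [ 0.5  0.8 -0.6] gap -0.001 ff 0.0
up 6.2 [0.4488 0.0551 0.119 ] F [ 0.6  0.3 -0.9] gap -0.003 ff 0.0
```

View pics/w2.png

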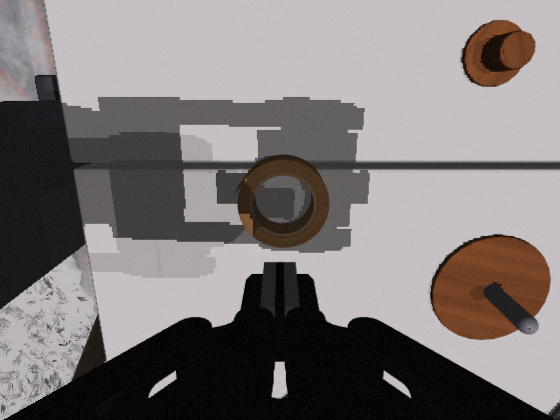

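Run:
```python
from h import *
im=cv2.imread("pics/w2.png"); st=np.load("pics/w2.npz"); print(st["tcp_pos"])
b=blob(im,(0,70,20),(40,255,255),(230,145,335,255)); print(b,fit(b,PARTS["tape"],st))
print(proj(np.array([[*st["tcp_pos"]]]),st))
```

```text
[0.44882436 0.05512409 0.11899956]
[np.float64(234.5), np.float64(154.5), np.float64(328.5), np.float64(247.5)] (array([0.44971621, 0.05516766]), array([ 1.10411072, -0.24304199, -0.84484863,  0.28437805]))
[[280.63376093 261.7161717 ]]
```

Run:
```python
from h import *
p=(.4498,.0551)
move_gripper(1.0); r.movel([*p,.001],rate=.12); a=grab_frame("scene")
for g in(.85,.75,.65): move_gripper(g); s(g)
b=grab_frame("scene")
c=np.hstack([cv2.resize(i[160:310,200:400],None,fx=2,fy=2) for i in(a,b)])
cv2.imwrite("pics/s3.png",c)
```

```text
0.85 8.5 [0.4501 0.0551 0.0014] F [ 0.2  0.3 -0.4] gap 0.849 ff 0.0
0.75 8.7 [0.4498 0.0551 0.001 ] F [ 1.3 -0.4 -0.7] gap 0.748 ff 0.0
0.65 9.0 [0.4498 0.0551 0.001 ] F [-0.6 -0.4  0.6] gap 0.652 ff 0.0
```

View pics/s3.png

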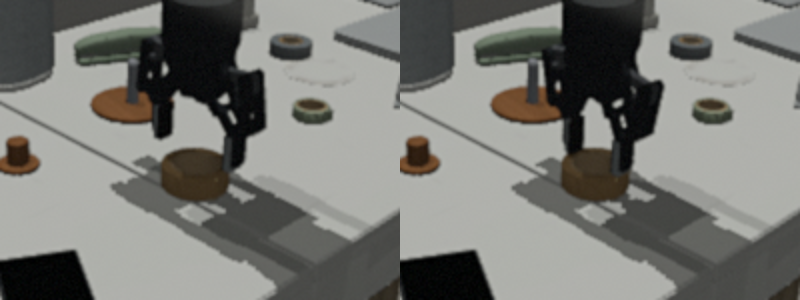

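Run:
```python
from h import *
c=camera_info("scene")
for z in(0,.014,.024,.03,.04):
  for dx in(-.0425,0,.0425):
    p=c["R"]@[.4498+dx,.0551,z]+c["t"]; print(z,dx,p[:2]/p[2]*c["fx"]+[c["cx"],c["cy"]])
st=r.read_state(); print(st["tcp_pos"],Ro.from_rotvec(st["tcp_rot"]).as_matrix().round(3))
```

```text
0 -0.0425 [313.56039462 259.33203551]
0 0 [297.46697693 251.34593257]
0 0.0425 [282.32433026 243.83163464]
0.014 -0.0425 [313.90582278 252.96228422]
0.014 0 [297.70253124 245.12198813]
0.014 0.0425 [282.46223258 237.74765597]
0.024 -0.0425 [314.15526163 248.36259142]
0.024 0 [297.8725718  240.62908363]
0.024 0.0425 [282.56174946 233.35716694]
0.03 -0.0425 [314.30602158 245.5825535 ]
0.03 0 [297.97532065 237.91419742]
0.03 0.0425 [282.62187092 230.70472612]
0.04 -0.0425 [314.55913776 240.91505006]
0.04 0 [298.14779026 233.35711138]
0.04 0.0425 [282.72276664 226.25340569]
[0.4497736  0.05509091 0.00095929] [[ 0.  1. -0.]
 [ 1. -0.  0.]
 [ 0. -0. -1.]]
```

Run:
```python
from h import *
p=(.4498,.0551)
r.movel([*p,.04],rate=.12); move_gripper(1.0); r.movel([*p,.0],rate=.12)
for z in(-.005,-.010,-.014,-.017):
    r.movel([*p,z],rate=.04); s(z)
    if abs(r.read_state()["ft_force"][2])>4: break
a=grab_frame("scene"); cv2.imwrite("pics/s4.png",cv2.resize(a[190:290,240:360],None,fx=4,fy=4,interpolation=cv2.INTER_CUBIC))
```

```text
-0.005 10.7 [ 0.4502  0.0551 -0.0046] F [0.3 0.  0.2] gap 1.002 ff 0.0
-0.01 10.9 [ 0.4495  0.0551 -0.0102] F [ 0.1 -0.4  0.3] gap 0.998 ff 0.0
-0.014 11.2 [ 0.4494  0.0551 -0.0143] F [ 0.1 -1.3  0.8] gap 1.0 ff 0.0
-0.017 11.4 [ 0.4495  0.0551 -0.0173] F [-0.1  0.6 -0. ] gap 1.001 ff 0.0
```

View pics/s4.png

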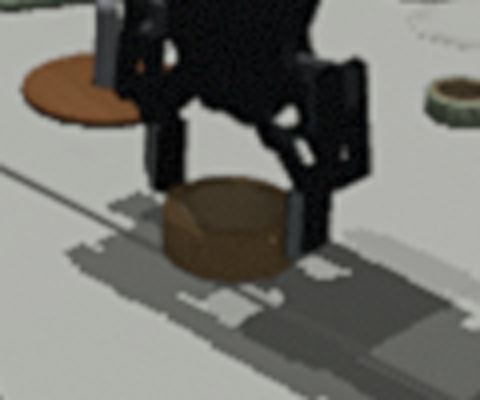

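Run:
```python
from h import *
p=(.4498,.0551)
r.movel([*p,-.021],rate=.04); s()
move_gripper(0.0,30); s("grip")
r.movel([*p,.08],rate=.12); s("up"); 
if r.read_state()["finger_gap"]>.5:
    r.movel([.6281,-.0255,.08],rate=.2); s("over"); wshot("w5")
```

```text
11.7 [ 0.4494  0.0551 -0.0213] F [ 0.7  0.1 -0.3] gap 0.995 ff 0.0
grip 12.1 [ 0.4502  0.0551 -0.0206] F [-0.4  0.1  3.4] gap 0.78 ff 34.0
up 13.1 [0.4488 0.0551 0.0791] F [-0.6 -0.3 -0.6] gap 0.781 ff 33.7
over 14.2 [ 0.6269 -0.0251  0.0792] F [-0.7  0.1 -0.5] gap 0.782 ff 33.7
```

View pics/w5.png

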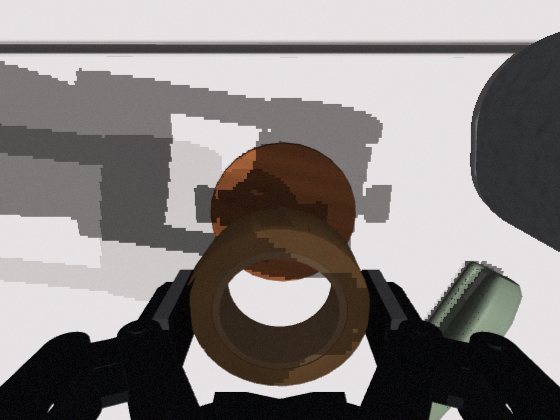

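Run:
```python
from h import *
st=np.load("pics/w5.npz"); t=st["tcp_pos"]; print(t)
print("pred foot",bb(outline((.6281,-.026),PARTS["stand"],st)),"meas 211,142,355")
zb=t[2]+.0206
print("roll", fit((190,207,369,386),[(zb,zb+.024,.034)],st,zb+.012))
```

```text
[ 0.62686193 -0.02508383  0.07919309]
pred foot [208.97244 140.94937 355.6869  281.50684] meas 211,142,355
roll (array([ 0.6263613 , -0.02458739]), array([-1.65272522, -0.10968018,  1.69009399,  0.0319519 ]))
```

```bash
cat >> h.py <<'E'
POST=(.6284,-.0257)
def lower(z,pz=POST):
    r.movel([*pz,z+.006],rate=.12); s("near")
    for k in range(8):
        zz=z+.005-.001*k; r.movel([*pz,zz],rate=.02); f=r.read_state()["ft_force"][2]
        if f>3.5: break
    s("contact?")
E
python3 - <<'E'
from h import *
lower(-.0146)
g=r.read_state()["finger_gap"]
move_gripper(g+.06); s(); move_gripper(1.0); r.movel([*POST,.085],rate=.15); s("clear")
r.move_ptp([.52,-.20,.2],down(np.pi/2)); wshot("w6"); s()
E
```

```text
near 15.1 [ 0.6293 -0.0258 -0.0078] F [ 1.1 -0.8 -0.8] gap 0.776 ff 33.7
contact? 16.9 [ 0.6285 -0.0257 -0.0146] F [-1.8 -0.3  5.2] gap 0.783 ff 34.3
 17.1 [ 0.6284 -0.0257 -0.0158] F [0.3 0.4 0.7] gap 0.841 ff 0.0
clear 18.2 [ 0.6275 -0.0256  0.0841] F [ 0.3  0.4 -0.1] gap 0.996 ff 0.0
 19.2 [ 0.5198 -0.1986  0.1984] F [ 0.8 -0.   0.3] gap 0.999 ff 0.0
```

View pics/w6.png

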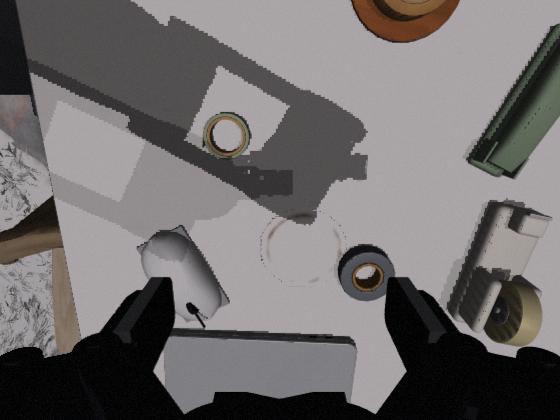

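Run:
```python
from h import *
st=np.load("pics/w6.npz"); im=cv2.imread("pics/w6.png"); v=im.copy()
for k,b in dict(label=(337.5,242,396,302),small=(202.5,110.5,251,160)).items():
    x,f=fit(b,PARTS[k],st); print(k,x,f); cv2.polylines(v,[np.int32(outline(x,PARTS[k],st)*16)],True,(0,255,0),1,cv2.LINE_AA,4)
cv2.imwrite("pics/w6o.png",cv2.resize(v[90:320,190:430],None,fx=2.5,fy=2.5))
```

```text
label [ 0.61216311 -0.30100982] [ 0.44128418  1.04150391  0.69876099 -1.27294922]
small [ 0.46896949 -0.15787287] [ 0.63201904  1.05413055 -0.68304443 -1.10894775]
```

View pics/w6o.png

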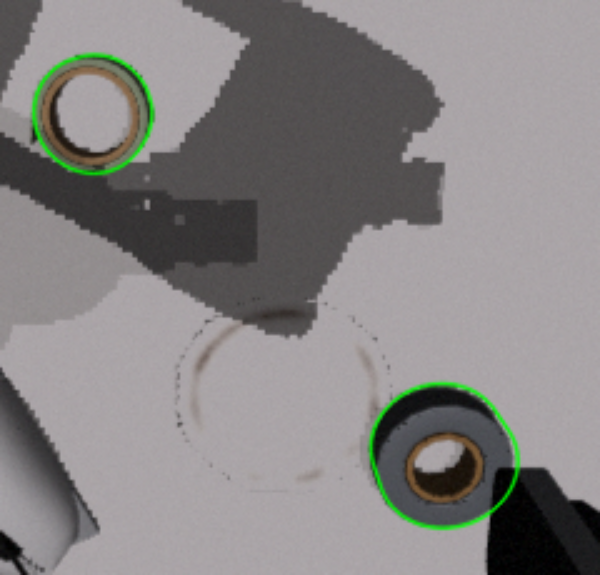

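Run:
```python
from h import *
p=(.6118,-.301)
r.move_ptp([*p,.06],down(np.pi/2)); r.movel([*p,-.012],rate=.1); r.movel([*p,-.019],rate=.04); s("down")
move_gripper(0.0,30); s("grip"); r.movel([*p,.10],rate=.12); s("up")
if r.read_state()["finger_gap"]>.5:
    r.movel([*POST,.10],rate=.2); s("over"); wshot("w7")
```

```text
down 21.2 [ 0.6116 -0.3009 -0.0191] F [0.2 0.6 0.4] gap 0.995 ff 0.0
grip 21.6 [ 0.6124 -0.3013 -0.0183] F [-0.4 -0.5  2.1] gap 0.655 ff 32.1
up 22.7 [ 0.6109 -0.3005  0.0986] F [ 0.5  0.9 -0.9] gap 0.66 ff 32.0
over 24.2 [ 0.6284 -0.0267  0.1   ] F [ 0.7  0.5 -0.5] gap 0.66 ff 32.0
```

View pics/w7.png

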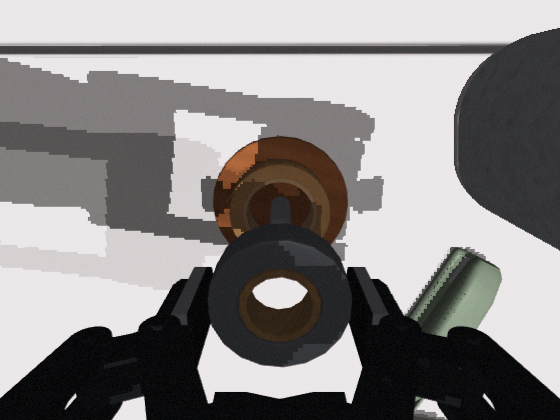

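Run:
```python
from h import *
st=np.load("pics/w7.npz"); zb=st["tcp_pos"][2]+.0187
x,f=fit((208,223,352,366),[(zb,zb+.02,.029)],st,zb+.01); d=x-st["tcp_pos"][:2]; print(x,f,d)
g=(POST[0],POST[1]-d[1])
lower(.0113,g)
move_gripper(.72); s(); move_gripper(.9); r.movel([*g,.09],rate=.15); move_gripper(1.0)
p=(.469,-.1578)
r.move_ptp([*p,.06],down(np.pi/2)); r.movel([*p,-.010],rate=.1); r.movel([*p,-.0175],rate=.04); s("down")
move_gripper(0.0,25); s("grip"); r.movel([*p,.12],rate=.12); s("up")
if r.read_state()["finger_gap"]>.3:
    r.movel([*POST,.12],rate=.2); s("over"); wshot("w8")
```

```text
[ 0.6280408  -0.02789359] [-2.27070618 -2.10826111  2.37463379  2.79220581] [-0.00036642 -0.00119999]
near 25.1 [ 0.6292 -0.0247  0.018 ] F [ 0.8 -0.5 -0.5] gap 0.654 ff 32.0
contact? 26.9 [ 0.6287 -0.0245  0.0116] F [-2.3  0.3  5.5] gap 0.657 ff 32.5
 27.1 [ 0.6283 -0.0245  0.01  ] F [ 0.2 -0.  -0.4] gap 0.716 ff 0.0
down 30.4 [ 0.4688 -0.1578 -0.0176] F [ 0.2 -0.9  0.4] gap 1.0 ff 0.0
grip 30.9 [ 0.4692 -0.1579 -0.0171] F [-0.9  0.8  2.8] gap 0.487 ff 25.5
up 32.2 [ 0.4682 -0.1574  0.119 ] F [ 0.  -0.1 -0.2] gap 0.487 ff 25.4
over 33.3 [ 0.6275 -0.0262  0.1196] F [-1.2 -0.3 -0.3] gap 0.487 ff 25.4
```

View pics/w8.png

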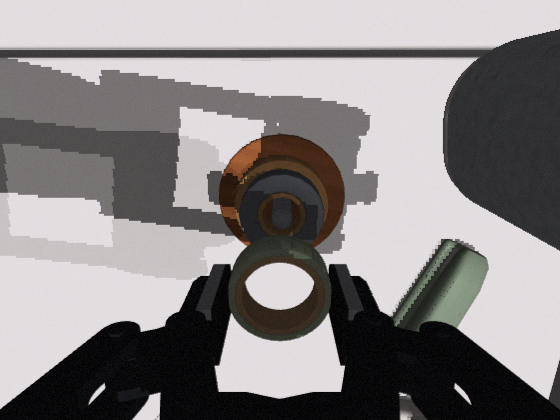

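Run:
```python
from h import *
st=np.load("pics/w8.npz"); zb=st["tcp_pos"][2]+.0172
x,f=fit((229,236,331,341),[(zb,zb+.015,.0215)],st,zb+.01); d=x-st["tcp_pos"][:2]; print(x,f,d)
g=(POST[0],POST[1]-d[1])
lower(.0326,g)
move_gripper(.55); s(); move_gripper(.75); r.movel([*g,.11],rate=.15)
r.move_ptp([.55,.10,.16],down(np.pi)); wshot("w9"); s()
```

```text
[ 0.62718555 -0.02677724] [-1.80511475 -1.08378601  1.78582764  1.1824646 ] [-0.00033921 -0.00059976]
near 34.2 [ 0.6291 -0.0253  0.0393] F [0.9 0.5 0.1] gap 0.489 ff 25.4
contact? 36.0 [ 0.6287 -0.0251  0.0329] F [-3.1 -0.1  6.2] gap 0.487 ff 26.0
 36.2 [ 0.6282 -0.0251  0.0312] F [-0.9  0.9  0.3] gap 0.552 ff 0.0
 38.5 [0.5498 0.0996 0.1592] F [ 0.4  0.3 -0.2] gap 0.749 ff 0.0
```

View pics/w9.png

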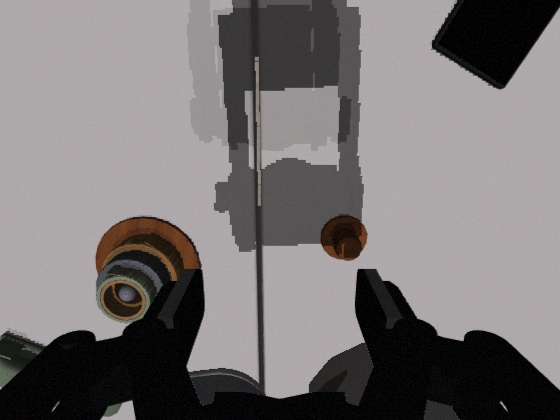

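Run:
```python
from h import *
st=np.load("pics/w9.npz"); im=cv2.imread("pics/w9.png")
b=blob(im,(0,90,15),(25,255,255),(312,205,378,270)); x,f=fit(b,[(0,.005,.022),(.03,.03,.012)],st); print(b,x,f)
print("small top",fit((96,263,157,323),[(.05,.065,.0215)],st,.06))
assert abs(x-[.5992,.1602]).max()<.004
a=np.pi
r.move_ptp([*x,.06],down(a)); move_gripper(.6); r.movel([*x,.0],rate=.1); r.movel([*x,-.006],rate=.04); s("down")
move_gripper(0.0,25); s("grip"); r.movel([*x,.14],rate=.12); s("up")
if r.read_state()["finger_gap"]>.15:
    r.movel([*POST,.14],rate=.2); s("over"); wshot("w10")
```

```text
[np.float64(320.5), np.float64(215.5), np.float64(366.5), np.float64(260.5)] [0.59903107 0.1606692 ] [-0.88980103 -1.51875305  0.83605957  0.89181519]
small top (array([ 0.6264494 , -0.02413987]), array([ 0.34668732,  2.07717896, -0.47625732, -2.04159546]))
down 40.4 [ 0.5991  0.1607 -0.0059] F [-0.2  0.3  0.6] gap 0.596 ff 0.0
grip 40.7 [ 0.5994  0.1607 -0.0056] F [0.2 0.5 1.4] gap 0.264 ff 24.7
up 42.1 [0.5981 0.1605 0.1387] F [-0.3 -0.5 -0.3] gap 0.269 ff 24.5
over 43.2 [ 0.6281 -0.0248  0.1398] F [-0.   0.4 -1.4] gap 0.265 ff 24.5
```

View pics/w10.png

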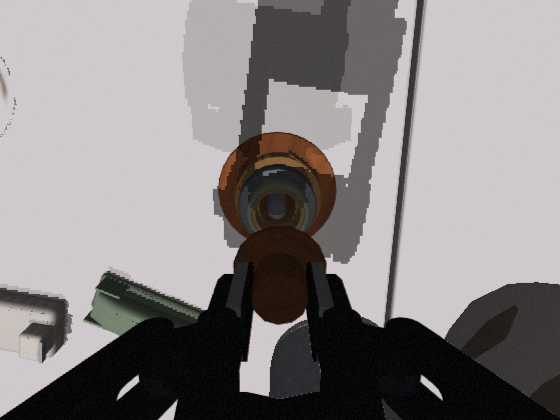

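Run:
```python
from h import *
g=(.6278,-.0252)
lower(.0592,g)
move_gripper(.33); s(); move_gripper(.55); r.movel([*g,.14],rate=.12); s()
r.move_ptp([.55,-.03,.22],down(np.pi)); im,_=wshot("w11"); s()
sc=cv2.resize(grab_frame("scene")[120:260,180:440],None,fx=2,fy=2)
c=np.zeros((420,800,3),np.uint8); c[:280,280:]=sc; c[:,:280]=im[:,140:420]
cv2.imwrite("pics/f.png",c)
```

```text
near 44.0 [ 0.6285 -0.0252  0.0658] F [ 0.5  0.4 -0.3] gap 0.271 ff 24.5
contact? 45.8 [ 0.6282 -0.0252  0.0594] F [-2.3  0.7  5.6] gap 0.268 ff 25.1
 46.0 [ 0.6276 -0.0252  0.0578] F [ 0.1 -0.4  0. ] gap 0.331 ff 0.0
 47.2 [ 0.6271 -0.0251  0.1392] F [-0.6  0.4 -0.7] gap 0.551 ff 0.0
 47.7 [ 0.5497 -0.0298  0.2181] F [-0.9  0.4 -0.1] gap 0.546 ff 0.0
```

View pics/f.png

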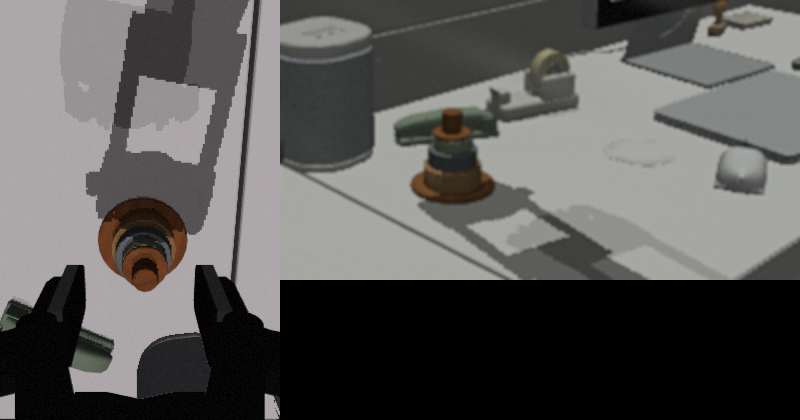

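The stack stands straight on the post in the asked order, with the lid on top (knob at about (145,278) in the wrist view and (452,120) in the scene crop). The gripper is clear of it.

```bash
python3 -c "
from h import *
print(r.close_job())"
```

```text
the job is handed in; nothing more can be done
None
```

The job is handed in at about 48 s: the tape, label and small rolls are on the post in that order with the lid knob up on top, all looking flat and centred in the last pictures, and I moved neither the phone, the mouse nor the stapler.

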